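Put the stacked case-press dies back into their fitted rack

TASK

The five nylon dies of the case press were left in two stacks after a run of watch cases. Take the stacks apart and put every die back into the nest in the rack that is bored to its size, seated flat on the bottom of the recess and let go. Set the dies down gently: do not drop them, knock them about or tip them over.

Things in the scene. Friction and masses are not known exactly. Their poses are not given: they have to be found in the camera images.
- die_29: White nylon press die, a flat round puck 29 mm in diameter and 18 mm high, with a 13 mm brass insert flush in the middle of its top; origin at the centre of its underside, z up along its axis. The five dies start in two stacks on the bench, three in one and two in the other, smaller on larger, each centred to a few mm on the one below; this one is on top of the stack of three.
- die_37: White nylon press die, a flat round puck 37 mm in diameter and 18 mm high, with a 13 mm brass insert flush in the middle of its top; origin at the centre of its underside, z up along its axis. At the start it lies on the 53 or the 61 mm die.
- die_45: White nylon press die, a flat round puck 45 mm in diameter and 18 mm high, with a 13 mm brass insert flush in the middle of its top; origin at the centre of its underside, z up along its axis. At the start it lies on the 53 or the 61 mm die, whichever the 37 mm one does not.
- die_53: White nylon press die, a flat round puck 53 mm in diameter and 18 mm high, with a 13 mm brass insert flush in the middle of its top; origin at the centre of its underside, z up along its axis. At the start it is the bottom of one stack.
- die_61: White nylon press die, a flat round puck 61 mm in diameter and 18 mm high, with a 13 mm brass insert flush in the middle of its top; origin at the centre of its underside, z up along its axis. At the start it is the bottom of one stack.
- nest_29: Fixed brown wooden block, 79 x 79 mm, 16 mm high, with a round felt-lined recess 35 mm wide and 5 mm deep in its top (2 mm chamfer), the seat of the 29 mm die. Origin at the centre of its underside, z up; recess floor at z = 11 mm. The five nests stand 80 mm apart, in any order, in an aluminium rack lower than they are: a row along their y axis.
- nest_37: Fixed brown wooden block, 79 x 79 mm, 16 mm high, with a round felt-lined recess 43 mm wide and 5 mm deep in its top (2 mm chamfer), the seat of the 37 mm die. Origin at the centre of its underside, z up; recess floor at z = 11 mm. Fingers opening along its x axis (across the row) clear the neighbouring dies.
- nest_45: Fixed brown wooden block, 79 x 79 mm, 16 mm high, with a round felt-lined recess 51 mm wide and 5 mm deep in its top (2 mm chamfer), the seat of the 45 mm die. Origin at the centre of its underside, z up; recess floor at z = 11 mm. Fingers opening along its x axis (across the row) clear the neighbouring dies.
- nest_53: Fixed brown wooden block, 79 x 79 mm, 16 mm high, with a round felt-lined recess 59 mm wide and 5 mm deep in its top (2 mm chamfer), the seat of the 53 mm die. Origin at the centre of its underside, z up; recess floor at z = 11 mm. Fingers opening along its x axis (across the row) clear the neighbouring dies.
- nest_61: Fixed brown wooden block, 79 x 79 mm, 16 mm high, with a round felt-lined recess 67 mm wide and 5 mm deep in its top (2 mm chamfer), the seat of the 61 mm die. Origin at the centre of its underside, z up; recess floor at z = 11 mm. Fingers opening along its x axis (across the row) clear the neighbouring dies.
Things that resemble listed ones, but are neither listed nor needed, are in the scene too. What is shaped like the die_29 but black or red is not meant.

How it is judged (in metres and radians):
At the end, for the whole second after the job is handed in: Each die lies in the nest of its own size: centre within 6 mm of the nest's centre, underside on the recess floor (8.5 to 13 mm above the nest's underside), level within 0.06 rad, at rest and not touched by the fingers (horizontal distance between die_29 and nest_29 below 0.006 m and z of die_29 in the frame of nest_29 between 0.0085 and 0.013 m and angle between each of die_29, die_37, die_45, die_53, die_61's own z axis and vertical below 0.06 rad and linear speed of each of die_29, die_37, die_45, die_53, die_61 below 0.02 m/s and contact force between the fingers and die_29 below 0.05 N and horizontal distance between die_37 and nest_37 below 0.006 m and z of die_37 in the frame of nest_37 between 0.0085 and 0.013 m and contact force between the fingers and die_37 below 0.05 N and horizontal distance between die_45 and nest_45 below 0.006 m and z of die_45 in the frame of nest_45 between 0.0085 and 0.013 m and contact force between the fingers and die_45 below 0.05 N and horizontal distance between die_53 and nest_53 below 0.006 m and z of die_53 in the frame of nest_53 between 0.0085 and 0.013 m and contact force between the fingers and die_53 below 0.05 N and horizontal distance between die_61 and nest_61 below 0.006 m and z of die_61 in the frame of nest_61 between 0.0085 and 0.013 m and contact force between the fingers and die_61 below 0.05 N).
It fails at once if a die is tipped over or rolled on its edge (angle between any of die_29, die_37, die_45, die_53, die_61's own z axis and vertical above 0.6 rad).
It fails at once if a die is dropped or knocked: it moves faster than 0.6 m/s while the fingers do not hold it ((linear speed of die_29 above 0.6 m/s and contact force between the fingers and die_29 below 0.05 N) or (linear speed of die_37 above 0.6 m/s and contact force between the fingers and die_37 below 0.05 N) or (linear speed of die_45 above 0.6 m/s and contact force between the fingers and die_45 below 0.05 N) or (linear speed of die_53 above 0.6 m/s and contact force between the fingers and die_53 below 0.05 N) or (linear speed of die_61 above 0.6 m/s and contact force between the fingers and die_61 below 0.05 N)).
It also fails if it takes over 96 s, if anything falls off the work surface, if the arm or the gripper's body presses on something with over 40 N, if the wrist force passes 120 N, or if a joint passes its speed limit or range.

ROBOT

A 7-joint arm with a two-finger parallel gripper is mounted at the origin on a cart in front of the work surface, level with it; the furniture and walls round the work are solid. World frame = base frame: x ahead of the robot, y to its left, z up, the work surface at z = 0. Lengths are in mm, angles in degrees, forces in N, time in s.
With the tool pointing down it reaches from about 350 to 775 mm from the base axis. Payload 3.1 kg.
Tool frame: the origin (TCP) lies midway between the tips of the shut fingers; the grasp point (between the pads) lies 19 mm behind it; y points along the fingers, z is the direction in which the jaws open and shut, and the axes are right-handed (so a half turn about y gives the same grasp; the last joint's range is limited). The gripper opens to 85 mm and grips with 20 to 120 N. Pads are 22 mm wide; open, the fingers measure 114 mm over their backs; the gripper's body (76 mm by 85 mm) begins 54 mm behind the grasp point. The pads swing forward as they close: fully open they stand 13 mm farther back than shut.
Start: joints at [-72.691, 17.813, 0.802, 86.603, -0.252, 75.585, -1.558], TCP at [185.362, 517.841, 194.604] pointing down, gripper open.
Joint ranges: [-154.91, 154.91], [-16.99, 109.72], [-72.82, 74.43], [7.12, 147.25], [-82.49, 262.49], [11.32, 116.49], [-174.64, 174.64]. Speed limits (degrees/s): [159.86, 159.86, 180, 180, 180, 180, 180].

INTERFACE

Orientations are given as [roll, pitch, yaw] about the fixed x, y, z axes, in that order (R = Rz(yaw) Ry(pitch) Rx(roll)).
In Python, from rig import get_state, cams, workorder, nets gives the robot as it stands.
- The arm moves only by the shell command python3 -m handwheel 'ROWS'. ROWS is JSON, a list of rows, each a list of 5 numbers: the opening, from -1 (shut) to 1 (fully open), then the shift along the tool's x, y, z in mm, then the turn about the tool's y in degrees. In form: [[grip, dx, dy, dz, yaw], ...]. A call has exactly 8 rows; each row is the pose to reach, as a shift and turn from the pose commanded when the call began, along the tool's axes at that moment; what a row does not reach only later rows make up. A row lasts 1/10 s, in which the tool goes at most 50 mm and 8.59 degrees, less where a joint would pass 70% of its speed; a pose out of reach is approached as far as the arm can. A call with a gripper value outside its range is refused whole. The fingers move at their own pace and stop on an object; the grip force is fixed at half the most. Time passes only in rows, so rows that repeat a pose let the fingers close, or fill a call up. It gives the time, the measured TCP pose, the force and the opening at its end, in the units of the state.
- get_state(): the state, without advancing time (a new reading comes with each control period).
- cams.read_camera(name): name is "scene" or "top" or "wrist"; returns (picture, depth): 420x560x3 uint8, red, green, blue; 420x560 float32, mm along the optical axis (not along the pixel's ray), 0 where there is no reading.
- cams.camera_info(name): a dict with "vertical_fov" (degrees; the focal length in pixels is half the picture's height over the tangent of half this angle, whatever the lens; pixels are square), "cx", "cy" (the principal point, pixels), "T" (4x4, takes a point from camera to world coordinates); the wrist camera has in their place "tool_from_camera" (4x4, takes a point from camera to tool coordinates, whose origin is the TCP and whose axes are the tool frame's). Camera axes: x right, y up, looking along -z (the intrinsics and any distortion apply to the point x, -y, -z); pixel columns grow to the right and rows downward; lengths in mm; the calibration is good to about 2 mm. A picture is of the moment at which its call begins: read the wrist's pose just before it. camera_info takes no time and is no camera call.
- workorder.job_done(): hands the job in, once; it reports no verdict.
Trained networks look in the newest picture that a camera, given by its name, has taken for a name from the list of things; names that differ only in an ending like _2 or _b are one class to them, and where a whole thing is asked for, a point or a joint stands for the part that bears it (a point fixed in the world has none). Each returns a list of dicts, best first, with "conf" (0 to 1); they miss things now and then, are a little off and sometimes report something else, mostly with a low value. They report only what shows in the picture. A call takes as long as a camera call. They do not tell look-alikes from the thing itself.
- nets.masks_of(camera, target): "region" (420x560 bool, what is visible of it) and "extent" ([centre column, centre row, width, height] in pixels, round what is visible of it).
- nets.spot_point(camera, target): "point" ([row, column] in pixels: a listed point, or the origin of a listed thing).
The state is a dict: "time": time; "joints": joint angles; "dq": joint speeds; "effort": joint torques, N m; "tcp_pos": TCP position; "ee_rot": TCP orientation; "force": force on the tool from outside, world axes, zero at the start; "torque": the same for the moment, N m; "gripper_width": opening from 0.0 (shut) to 1.0 (fully open).
Only numpy, scipy, OpenCV 4.12 (cv2) and the standard library are available. Lean on these libraries where they do the work, as an engineer would, in place of code of your own. Each camera call takes 0.05 s, during which the arm holds its last target. There are 200 camera calls.

## Working session

There is one attempt and no reset: what is moved stays moved. The work goes in short steps, Python scripts to look and compute and a shell command to move; the robot and the scene stay as the last step left them, time stands still between calls to the robot, and variables do not carry over. Pictures are saved under pics/ and viewed, about 12 in all and at most 16, crops included, and the job is handed in when it is done.

```bash
ls; mkdir -p pics; cat > h.py <<'E'
import numpy as np, cv2
from rig import get_state, cams, workorder, nets
from scipy.spatial.transform import Rotation as R
def shot(n):
    s=get_state(); p,d=cams.read_camera(n); return s,p,d
def Tcam(n,s):
    i=cams.camera_info(n)
    if 'T' in i: return np.array(i['T'])
    T=np.eye(4); T[:3,:3]=R.from_euler('xyz',s['ee_rot'],degrees=True).as_matrix(); T[:3,3]=s['tcp_pos']
    return T@np.array(i['tool_from_camera'])
def ray(n,s,u,v):
    i=cams.camera_info(n); f=210/np.tan(np.radians(i['vertical_fov']/2))
    u=np.asarray(u,float);v=np.asarray(v,float)
    return np.stack([(u-i['cx'])/f,-(v-i['cy'])/f,-np.ones_like(u)],-1)
def pts(n,s,d):
    v,u=np.mgrid[0:420,0:560]; T=Tcam(n,s)
    return (ray(n,s,u,v)*d[...,None])@T[:3,:3].T+T[:3,3]
E
python3 - <<'E'
from h import *
print(get_state())
for n in ('top','scene','wrist'):
    print(n,cams.camera_info(n)); s,p,d=shot(n); cv2.imwrite(f'pics/{n}0.png',p[...,::-1]); np.savez(f'{n}0.npz',p=p,d=d)
    for t in ('die_29','die_61','nest_29','nest_61'):
        print(t,[(np.round(m['conf'],2),np.round(m['extent'])) for m in nets.masks_of(n,t)][:6])
E
```

```text
pics
{'time': 0.0, 'joints': array([-72.69022626,  17.86109094,   0.80154886,  86.69115896,
        -0.25454911,  75.58498527,  -1.55810157]), 'dq': array([-0.0511591 , -0.03043984, -0.00259419,  0.08188269, -0.05002598,
       -0.02287249, -0.04202685]), 'effort': array([-4.82287669e-04, -3.79908299e+01,  1.45891202e-01, -2.30592746e+01,
        1.24019050e-02,  1.37858061e-02, -9.32235537e-06]), 'tcp_pos': array([185.09413194, 517.05364416, 193.52053068]), 'ee_rot': array([-9.01354264e+01, -3.13470967e-03, -1.96947437e+01]), 'force': array([ 0.28125295, -0.67852211, -0.58475948]), 'torque': array([0.02798612, 0.03362137, 0.01637961]), 'gripper_width': 1.0000216437997174}
top {'vertical_fov': 47.49316249804721, 'cx': 279.9560815602519, 'cy': 213.06969642568333, 'T': array([[-9.64897540e-02,  9.74113662e-01, -2.04431654e-01,
         3.45708621e+02],
       [-9.95331161e-01, -9.49209462e-02,  1.74897987e-02,
         4.86334888e+01],
       [-2.36779416e-03,  2.05164782e-01,  9.78724581e-01,
         9.89674828e+02],
       [ 0.00000000e+00,  0.00000000e+00,  0.00000000e+00,
        
[... 2755 characters left out ...]
.float64(0.58), array([311., 247.,  55.,  37.])), (np.float64(0.55), array([276., 262.,  50.,  53.]))]
wrist {'vertical_fov': 68.510635833802, 'cx': 285.14896528366194, 'cy': 209.46441655996367, 'tool_from_camera': array([[ 6.22086278e-04, -9.47772441e-01, -3.18946724e-01,
        -8.16317729e+01],
       [ 1.10638656e-03,  3.18947243e-01, -9.47771825e-01,
        -1.78641191e+02],
       [ 9.99999194e-01,  2.36717477e-04,  1.24701540e-03,
        -7.81153941e-01],
       [ 0.00000000e+00,  0.00000000e+00,  0.00000000e+00,
         1.00000000e+00]])}
die_29 []
die_61 []
nest_29 [(np.float64(0.81), array([114., 407.,  42.,  27.]))]
nest_61 [(np.float64(0.81), array([114., 407.,  42.,  27.]))]
```

```bash
python3 - <<'E'
from h import *
p=cv2.imread('pics/top0.png'); c=p[110:330,190:450]; cv2.imwrite('pics/topc.png',cv2.resize(c,None,fx=3,fy=2.7,interpolation=2)[:600,:800])
d=np.load('top0.npz')['d']; P=pts('top',None,d)
z=P[...,2]; 
for lo,hi in ((12,22),(30,42),(46,60)):
    m=((z>lo)&(z<hi)).astype(np.uint8); n,l,st,ce=cv2.connectedComponentsWithStats(m)
    for k in range(1,n):
        if st[k,4]>40 and 190<ce[k,0]<450: q=P[l==k]; print(lo,st[k],q.mean(0).round(1),np.ptp(q,0).round())
print(np.median(z))
E
```

```text
12 [398   0  35  42 378] [ 964.6 -316.4   14.8] [104.  91.  10.]
12 [369   7   9  16  74] [ 990.3 -226.1   17.1] [38. 18.  8.]
12 [ 306   42   74   66 2091] [ 844.3 -137.1   14.9] [152. 158.  10.]
12 [261  67  36  13  79] [859.6   3.5  17.1] [31. 77. 10.]
12 [426 142  34  29  98] [ 647.7 -337.1   17.6] [66. 66. 10.]
12 [311 153  14  13 143] [658.8 -59.4  16.6] [28. 28.  8.]
12 [415 153  24  31  73] [ 604.5 -279.2   17.4] [72. 41. 10.]
12 [360 170  25  21 103] [ 592.2 -166.1   16.8] [46. 52.  9.]
12 [324 178  14  13 145] [601.1 -81.3  16.7] [28. 28.  9.]
12 [214 181  30  29 375] [596.9 133.2  16.7] [62. 61. 10.]
12 [ 223  221  204   71 7296] [448.8 -47.8  17.4] [107. 412.  10.]
12 [218 253  11  43 125] [435.5 161.7  14.9] [86. 15.  7.]
30 [ 150   49   95   63 3970] [856.6 183.2  32.6] [158. 208.  12.]
30 [260  48  39  28 219] [867.8   1.4  36.6] [58. 84. 12.]
30 [393 109  15  15 121] [ 728.  -241.2   34.9] [32. 30. 12.]
30 [183 112  53   4  58] [776.2 161.   36.9] [ 19. 111.  12.]
30 [362 166  22  21 187] [ 602.2 -162.7   34.9] [44. 44. 11.]
30 [219 186  18  18 249] [595.5 135.9  34.8] [36. 36. 10.]
46 [263  40  33  30 673] [8.90e+02 4.00e-01 5.25e+01] [70. 71. 14.]
46 [233  79  14  35  86] [796.4  86.9  56.7] [78. 33. 14.]
46 [368 167  15  15 162] [ 604.  -168.1   52.8] [28. 29. 13.]
-0.7674813317810845
```

View pics/topc.png

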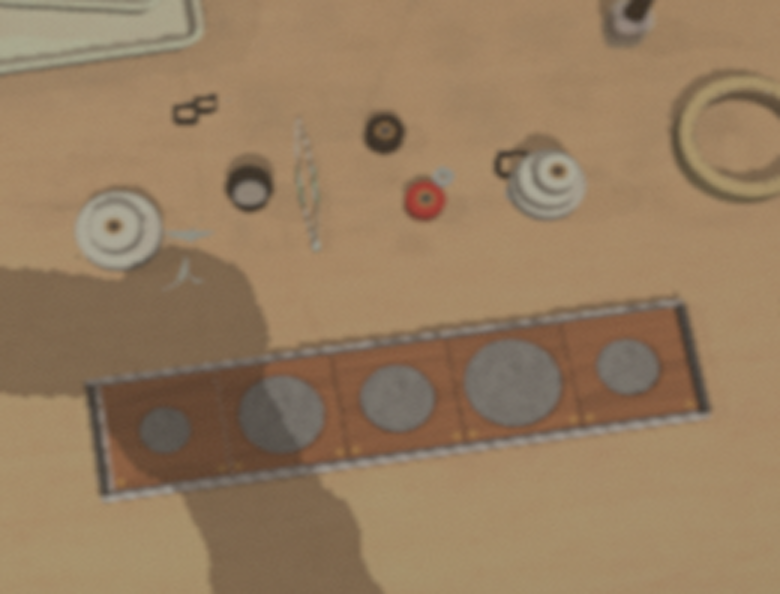

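View pics/scene0.png

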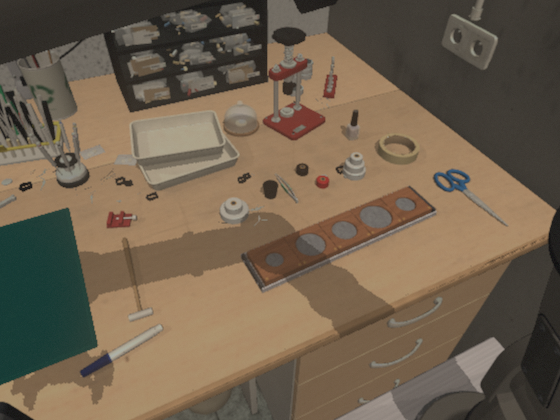

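Top view (crop): the stack of two is at about crop (115,228), the stack of three at (548,182). The black puck is at (384,131), the red one at (425,198), and a dark cup at (250,187); none of these is white, so they're excluded. From left to right, the recess sizes look like 29, 53, 45, 61, 37.

```bash
cat >> h.py <<'E'
def plane(n,s,u,v,z):
    T=Tcam(n,s); r=ray(n,s,u,v)@T[:3,:3].T; k=(z-T[2,3])/r[...,2]; return T[:3,3]+r*np.asarray(k)[...,None]
def recesses(n,s,p,d,zt=11):
    """grey felt discs lying in the rack: world centre, diameter"""
    P=pts(n,s,d); hsv=cv2.cvtColor(p,cv2.COLOR_RGB2HSV)
    m=((hsv[...,1]<75)&(P[...,2]>3)&(P[...,2]<24)&(d>0)).astype(np.uint8)
    m=cv2.morphologyEx(m,cv2.MORPH_OPEN,np.ones((3,3),np.uint8))
    out=[]
    for c in cv2.findContours(m,cv2.RETR_EXTERNAL,cv2.CHAIN_APPROX_NONE)[0]:
        if cv2.contourArea(c)<100: continue
        w=plane(n,s,c[:,0,0],c[:,0,1],zt)[:,:2].astype(np.float32)
        (x,y),(a,b),_=cv2.fitEllipse(w)
        if b<90 and a/b>.8:
            M=np.zeros_like(m); cv2.drawContours(M,[c],-1,1,-1)
            out.append((round(x,1),round(y,1),round(a,1),round(b,1),np.round(np.median(P[...,2][M>0]),1)))
    return sorted(out,key=lambda o:-o[1])
E
python3 - <<'E'
from h import *
for n in('top','scene'):
    f=np.load(n+'0.npz'); r=recesses(n,None,f['p'],f['d'])
    for o in r: print(n,o)
P=pts('top',None,np.load('top0.npz')['d']); p=np.load('top0.npz')['p']
for y,x in((70,446),(-10,448)): print(P[...,2][(abs(P[...,0]-x-32)<4)&(abs(P[...,1]-y)<40)].mean())
# stack discs from brass/white: white mask per level
for n in('top','scene'):
    f=np.load(n+'0.npz');P=pts(n,None,f['d'])
    for nm,c,z in(('29',(604,-168),54),('45',(602,-163),36),('53',(600,-165),18),('37',(596,136),36),('61',(597,133),18)):
        m=(np.hypot(P[...,0]-c[0],P[...,1]-c[1])<42)&(abs(P[...,2]-z)<5); q=P[m]
        print(n,nm,m.sum(),q.mean(0).round(1),((q.min(0)+q.max(0))/2).round(1),np.ptp(q,0).round(1))
E
```

```text
top (855.9, 421.6, 53.4, 58.4, np.float64(13.6))
top (598.6, 134.8, 57.7, 62.4, np.float64(18.6))
top (441.3, 114.7, 31.4, 32.6, np.float64(14.1))
top (445.6, 34.2, 56.1, 56.9, np.float64(14.3))
top (449.7, -45.9, 48.5, 48.9, np.float64(14.4))
top (454.0, -126.2, 64.3, 64.7, np.float64(14.4))
top (458.5, -206.3, 39.9, 40.4, np.float64(14.6))
scene (866.3, 310.3, 37.2, 45.6, np.float64(5.9))
scene (597.9, 136.8, 56.3, 68.5, np.float64(16.9))
scene (446.7, 112.9, 30.0, 32.1, np.float64(15.0))
scene (451.1, 31.9, 53.5, 56.8, np.float64(14.9))
scene (455.5, -49.2, 45.4, 48.6, np.float64(15.2))
scene (460.2, -129.3, 61.8, 64.8, np.float64(15.1))
scene (464.5, -210.2, 37.6, 39.7, np.float64(15.1))
18.540779480181765
18.99948528100538
top 29 153 [ 604.5 -168.3   53.1] [ 605.  -168.8   54. ] [27.9 28.8  9.8]
top 45 184 [ 602.6 -162.8   34.9] [ 605.3 -167.4   36. ] [44.4 44.4  9.9]
top 53 100 [ 592.6 -166.7   16.9] [ 601.5 -169.8   17.1] [45.6 52.   8.1]
top 37 243 [595.6 136.1  34.9] [595.6 135.5  35.4] [36.2 35.4  8.4]
top 61 370 [596.8 133.3  16.9] [598.4 135.2  17.9] [62.3 61.1  9.7]
scene 29 90 [ 605.4 -166.1   53.2] [ 606.1 -168.    52.7] [28. 30.  7.]
scene 45 127 [ 600.6 -159.6   35.5] [ 607.6 -165.6   36. ] [46.1 43.6  9.9]
scene 53 107 [ 593.8 -159.6   17.5] [ 604.3 -166.8   18. ] [47.2 50.   9.9]
scene 37 196 [595.4 138.3  35.5] [596.7 137.6  35.2] [38.9 36.9  7.8]
scene 61 264 [589.1 140.   17.6] [598.9 136.8  18. ] [58.3 60.4  9.6]
```

```bash
cat >> h.py <<'E'
def go(x,y,z,psi=-86.9):
    s=get_state(); M=R.from_euler('xyz',s['ee_rot'],degrees=True).as_matrix()
    print('t',round(s['time'],2),'tcp',s['tcp_pos'].round(1),'rot',s['ee_rot'].round(1),'w',round(s['gripper_width'],3),'F',s['force'].round(1),'-> dxyz',(M.T@(np.array([x,y,z])-s['tcp_pos'])).round(1),'yaw',round(s['ee_rot'][2]-psi,1))
E
python3 -m handwheel '[[1,45,0,-19,8.4],[1,90,0,-38,16.8],[1,135,0,-58,25.2],[1,180,0,-77,33.6],[1,225,0,-96,42],[1,270,0,-115,50.4],[1,315,0,-135,58.8],[1,360,0,-154,67.2]]'
python3 -c "
from h import *
go(595.6,136,150)"
```

```text
time: 1.55
tcp_pos: [473.6, 250.1, 195.0]
ee_rot: [-90.0, 0.0, -87.2]
force: [-0.3, 0.3, 0.1]
gripper_width: 1.005
t 1.55 tcp [473.6 250.1 195. ] rot [-90.    0.  -87.2] w 1.005 F [-0.3  0.3  0.1] -> dxyz [119.9  45.  116.3] yaw -0.3
```

```bash
python3 -m handwheel '[[1,24,8,24,0],[1,48,16,48,0],[1,72,24,72,0],[1,92,32,90,0],[1,108,40,105,0],[1,118,45,116,0],[1,120,45,116,0],[1,120,45,116,0]]'
cat >> h.py <<'E'
def disc(s,P,c,z,rad,tol=6):
    m=(np.hypot(P[...,0]-c[0],P[...,1]-c[1])<rad)&(abs(P[...,2]-z)<tol); q=P[m]
    if len(q)<50: return None
    h=cv2.convexHull(q[:,:2].astype(np.float32)); (x,y),r=cv2.minEnclosingCircle(h)
    return np.round((x,y,2*r,*q.mean(0)),1)
E
python3 - <<'E'
from h import *
s,p,d=shot('wrist'); cv2.imwrite('pics/w1.png',p[...,::-1]); P=pts('wrist',s,d); go(595.6,136,100)
print(disc(s,P,(596,136),36,30),disc(s,P,(597,134),18,42))
for t in('die_37',): print([(round(m['conf'],2),m['extent']) for m in nets.masks_of('wrist',t)][:5])
E
```

```text
time: 2.35
tcp_pos: [594.3, 138.6, 149.6]
ee_rot: [-90.0, 0.0, -86.9]
force: [-0.6, -0.3, 0.5]
gripper_width: 1.003
t 2.4 tcp [594.2 139.5 150. ] rot [-90.    0.1 -86.8] w 0.997 F [-0.5  0.1 -0.7] -> dxyz [ 3.7 50.   1.2] yaw 0.1
[598.1 134.9  37.5 598.2 135.9  35.3] [600.9 133.5  61.6 602.1 137.9  17.3]
[(0.97, [328.7, 342.4, 23.6, 25.7]), (0.68, [289.1, 193.3, 37.9, 39.3]), (0.57, [281.1, 355.7, 29.0, 27.6])]
```

View pics/w1.png

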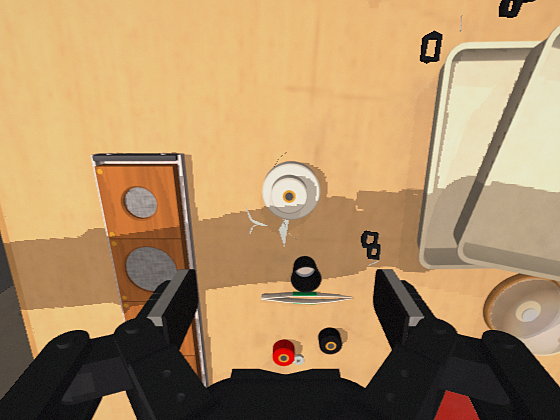

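Wrist view: the stack of two is at (290,195), two rack recesses at (140,202) and (150,268), and the red and black look-alikes at (285,351) and (330,340). I'll measure the nests from here, then grasp.

```bash
python3 - <<'E'
from h import *
s,p,d=shot('wrist')
for o in recesses('wrist',s,p,d,14.5): print(o)
go(597,135.5,43-1+0)
E
```

```text
(783.2, 313.4, 13.3, 13.8, np.float64(4.5))
(600.3, 134.1, 59.5, 62.0, np.float64(18.3))
(441.1, 113.5, 31.8, 32.7, np.float64(14.8))
(444.1, 34.7, 51.0, 56.1, np.float64(14.9))
t 2.5 tcp [594.2 140.  150.2] rot [-90.    0.1 -86.7] w 1.001 F [-0.7  0.2  0. ] -> dxyz [  4.8 108.2   2.5] yaw 0.2
```

```bash
python3 -m handwheel '[[1,2,25,1,0],[1,4,55,2,0],[1,4.5,85,2.5,0],[1,4.5,105,2.5,0],[1,4.5,118,2.5,0],[1,4.5,126,2.5,0],[1,4.5,126,2.5,0],[1,4.5,126,2.5,0]]'
python3 -m handwheel '[[-1,0,0,0,0],[-1,0,0,0,0],[-1,0,0,0,0],[-1,0,0,0,0],[-1,0,0,0,0],[-1,0,0,0,0],[-1,0,0,0,0],[-1,0,0,0,0]]'
python3 -c "
from h import *
s,p,d=shot('wrist'); cv2.imwrite('pics/w2.png',p[...,::-1]); go(597,135.5,100)"
```

```text
time: 3.3
tcp_pos: [598.4, 134.0, 24.7]
ee_rot: [-89.9, 0.0, -86.9]
force: [0.7, -0.3, 1.1]
gripper_width: 0.999
time: 4.1
tcp_pos: [597.5, 133.7, 23.6]
ee_rot: [-90.0, 0.0, -86.9]
force: [0.3, 0.3, -0.5]
gripper_width: 0.002
t 4.15 tcp [597.5 133.6  23.6] rot [-90.   -0.  -86.9] w 0.002 F [-0.3  0.1  0.4] -> dxyz [ -1.9 -76.4  -0.4] yaw 0.0
```

View pics/w2.png

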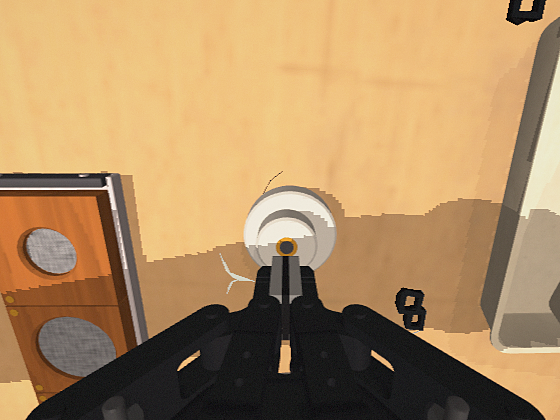

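The gripper closed fully (0.002) with nothing in it. The fingertips look to be behind or above the die, so I'll check the geometry with the depth image.

```bash
python3 - <<'E'
from h import *
s,p,d=shot('wrist'); P=pts('wrist',s,d)
print(disc(s,P,(597,135),36,35),disc(s,P,(598,135),18,45))
for v in (225,235,247,253,258,262,270,280,290,300,320,340): print(v,[(P[v,u].round(0)) for u in(270,287,297)],d[v,287])
s2,p2,d2=shot('scene'); cv2.imwrite('pics/s2.png',cv2.resize(p2[140:280,170:350,::-1],None,fx=4,fy=4)); 
P2=pts('scene',s2,d2)
# project tcp in wrist
T=np.linalg.inv(Tcam('wrist',s)); i=cams.camera_info('wrist'); f=210/np.tan(np.radians(i['vertical_fov']/2))
for off in (0,19): 
    c=T@np.append(s['tcp_pos']+[0,0,off],1); print('tcp+',off,i['cx']+f*c[0]/-c[2],i['cy']-f*c[1]/-c[2])
E
```

```text
[598.3 135.2  37.5 598.  139.4  35.2] [600.6 134.1  61.8 602.1 144.4  17.4]
225 [array([588., 149.,  36.]), array([598., 149.,  36.]), array([603., 149.,  36.])] 178.71725
235 [array([588., 142.,  35.]), array([598., 143.,  35.]), array([604., 143.,  36.])] 181.27151
247 [array([588., 134.,  36.]), array([598., 135.,  36.]), array([604., 136.,  36.])] 183.06416
253 [array([589., 130.,  35.]), array([599., 131.,  36.]), array([605., 132.,  36.])] 184.34865
258 [array([589., 127.,  36.]), array([598., 143.,  65.]), array([603., 144.,  66.])] 152.77156
262 [array([589., 124.,  35.]), array([598., 144.,  70.]), array([603., 144.,  71.])] 148.01671
270 [array([590., 139.,  71.]), array([598., 144.,  78.]), array([602., 144.,  78.])] 140.3217
280 [array([590., 139.,  80.]), array([598., 143.,  86.]), array([602., 144.,  86.])] 133.36629
290 [array([591., 144.,  94.]), array([598., 144.,  94.]), array([602., 144.,  94.])] 125.57213
300 [array([591., 146., 105.]), array([598., 141.,  98.]), array([601., 144., 101.])] 122.58047
320 [array([592., 144., 113.]), array([598., 132.,  98.]), array([601., 144., 113.])] 125.244576
340 [array([592., 149., 128.]), array([604.,  35.,  -0.]), array([601., 145., 124.])] 249.14189
tcp+ 0 285.2068294933041 240.68004434505661
tcp+ 19 285.20382779318163 254.42464693064463
```

View pics/s2.png

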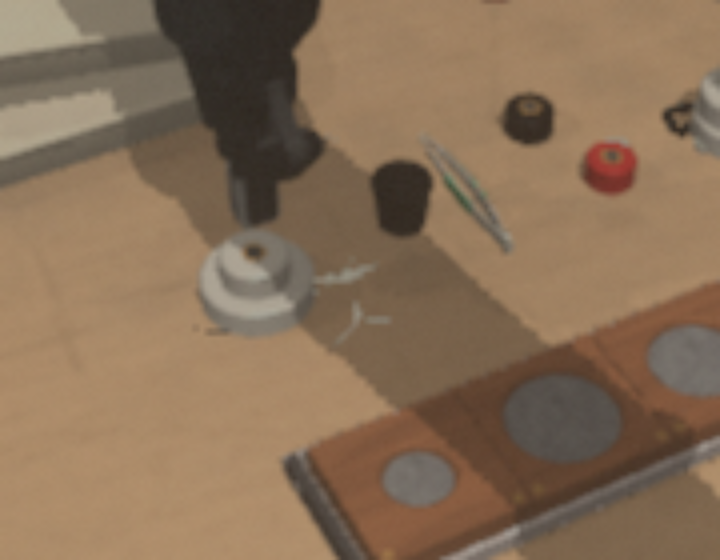

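```bash
python3 - <<'E'
from h import *
s,p,d=shot('scene'); P=pts('scene',s,d); go(0,0,0)
for v in(180,186,190,193,195,197,199,202,206): print(v,P[v,230].round(),P[v,235].round())
s,p,d=shot('wrist'); i=cams.camera_info('wrist')
print(i['tool_from_camera'][:3,3])
E
```

```text
t 4.3 tcp [597.5 133.6  23.6] rot [-90.   -0.  -86.9] w 0.001 F [-0.2  0.2 -0.3] -> dxyz [ 101.    23.6 -603.8] yaw 0.0
180 [583. 143. 114.] [549. 144. 141.]
186 [590. 142.  92.] [556. 143. 121.]
190 [590. 143.  82.] [585. 134.  82.]
193 [592. 143.  72.] [584. 135.  76.]
195 [592. 143.  67.] [587. 134.  68.]
197 [591. 144.  62.] [649. 114.   1.]
199 [613. 137.  35.] [607. 128.  36.]
202 [605. 140.  34.] [600. 131.  35.]
206 [593. 145.  35.] [588. 136.  36.]
[-8.11506282e+01 -1.78641401e+02  5.57581064e-02]
```

Both the scene depth and the wrist depth put the shut tips at z≈62, while the reported TCP is at 23.6. So the real fingertips end about 38 mm short of the nominal TCP, and I'll work with that measured offset. I'll open, check the tip height when open, then descend.

```bash
python3 -m handwheel '[[1,0,0,0,0],[1,0,0,0,0],[1,0,0,0,0],[1,0,0,0,0],[1,0,0,0,0],[1,0,5,0,0],[1,0,10,0,0],[1,0,10,0,0]]'
python3 - <<'E'
from h import *
s,p,d=shot('wrist'); P=pts('wrist',s,d); go(0,0,0); cv2.imwrite('pics/w3.png',p[...,::-1])
Q=P[200:,:]; m=(abs(Q[...,1]-s['tcp_pos'][1])<16)&(Q[...,2]>40)&(d[200:]>0)
for lo,hi in((-80,0),(0,80)):
    q=Q[m&(Q[...,0]-s['tcp_pos'][0]>lo)&(Q[...,0]-s['tcp_pos'][0]<hi)]; q=q[np.argsort(q[:,2])]; print(q[:3].round(1),q[20].round(1))
s,p,d=shot('scene'); P=pts('scene',s,d)
m=(abs(P[...,1]-133)<16)&(P[...,2]>42)&(abs(P[...,0]-597)<70)&(d>0); q=P[m]; q=q[np.argsort(q[:,2])]; print(q[:6].round(1))
E
```

```text
time: 5.15
tcp_pos: [596.4, 133.5, 12.4]
ee_rot: [-90.1, -0.0, -86.9]
force: [-0.7, 0.5, 0.1]
gripper_width: 1.0
t 5.2 tcp [596.7 133.5  12.8] rot [-90.1  -0.  -86.9] w 1.001 F [0.6 0.3 0.4] -> dxyz [ 101.    13.8 -603.1] yaw 0.0
[[553.8 129.8  61. ]
 [554.2 121.8  61.8]
 [554.1 129.8  61.9]] [554.6 123.1  62.9]
[[639.8 132.9  61.1]
 [639.4 138.5  61.3]
 [639.8 128.7  61.6]] [639.  142.5  62.5]
[[642.2 142.3  60.6]
 [642.8 128.7  60.7]
 [641.4 135.8  61.6]
 [549.  132.7  61.7]
 [642.2 131.   62. ]
 [549.3 128.3  62.4]]
```

View pics/w3.png

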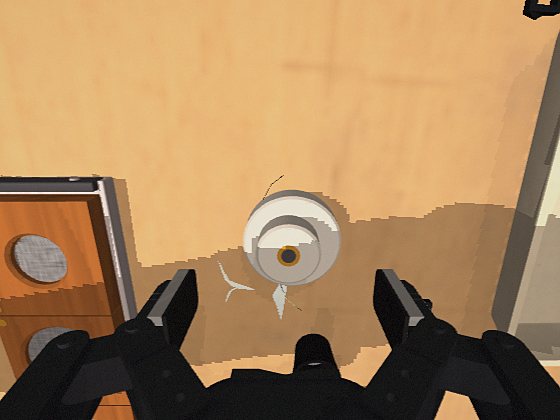

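The open tips sit 48 mm above the reported TCP, about 36.5 mm when shut, and centred at x≈597. Next: descend and grip.

```bash
python3 -m handwheel '[[1,0,9,0,0],[1,0,17,0,0],[1,0,22,0,0],[1,0,25,0,0],[1,0,25,0,0],[-1,0,25,0,0],[-1,0,25,0,0],[-1,0,25,0,0]]'
python3 -m handwheel '[[-1,0,0,0,0],[-1,0,0,0,0],[-1,0,0,0,0],[-1,0,-3,0,0],[-1,0,-8,0,0],[-1,0,-16,0,0],[-1,0,-26,0,0],[-1,0,-30,0,0]]'
python3 - <<'E'
from h import *
s,p,d=shot('wrist'); P=pts('wrist',s,d); go(458.3,-205.8,80); cv2.imwrite('pics/w4.png',p[...,::-1])
for z in np.arange(50,80,6): print(z,disc(s,P,s['tcp_pos'][:2],z,26,3))
E
```

```text
time: 6.05
tcp_pos: [597.8, 133.7, -11.0]
ee_rot: [-90.0, 0.0, -86.9]
force: [0.4, 0.2, -0.2]
gripper_width: 0.515
time: 6.85
tcp_pos: [598.6, 133.7, 20.3]
ee_rot: [-89.9, 0.0, -86.9]
force: [-0.4, 0.7, -0.7]
gripper_width: 0.393
t 6.9 tcp [598.9 133.8  20.6] rot [-89.8   0.  -86.9] w 0.399 F [ 0.1 -0.4  0.5] -> dxyz [ 331.5  -60.1 -158.6] yaw 0.0
50 [598.2 142.7  33.5 597.5 150.5  51.3]
56 [598.1 141.3  34.8 597.7 150.5  56. ]
62 [597.7 139.2  49.1 597.7 146.6  62.8]
68 [598.3 139.4  50.6 598.5 136.4  66.4]
74 [598.3 139.3  50.7 598.1 139.5  74. ]
```

View pics/w4.png

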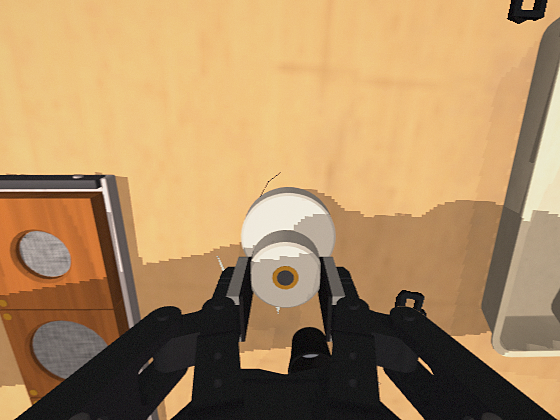

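```bash
cat >> h.py <<'E'
def brass(s,p,P,zlo=30,rad=25):
    """brass insert nearest the tcp: centre of the held/near die top"""
    h=cv2.cvtColor(p,cv2.COLOR_RGB2HSV); m=(h[...,1]>130)&(h[...,0]>10)&(h[...,0]<30)&(P[...,2]>zlo)&(np.hypot(P[...,0]-s['tcp_pos'][0],P[...,1]-s['tcp_pos'][1])<rad)
    q=P[m]; return len(q),((q.min(0)+q.max(0))/2).round(1), (((q.min(0)+q.max(0))/2)-s['tcp_pos']).round(1),np.ptp(q,0).round(1)
E
python3 - <<'E'
from h import *
s,p,d=shot('wrist'); P=pts('wrist',s,d); print(brass(s,p,P)); go(458.3,-205.8,60)
E
```

```text
(314, array([599.3, 136.7,  96.8]), array([ 0.4,  2.9, 76.2]), array([35.8, 32.7, 95.1]))
t 6.95 tcp [598.5 133.8  19.9] rot [-89.9   0.  -86.9] w 0.394 F [-0.5  0.3 -0.3] -> dxyz [ 331.5  -40.6 -158.3] yaw 0.0
```

```bash
python3 -m handwheel '[[-1,8,-10,-4,0],[-1,25,-25,-12,0],[-1,55,-40,-26,0],[-1,90,-40,-43,0],[-1,125,-40,-60,0],[-1,160,-40,-76,0],[-1,195,-40,-93,0],[-1,230,-40,-110,0]]'
python3 -m handwheel '[[-1,32,0,-15,0],[-1,60,0,-29,0],[-1,82,0,-39,0],[-1,95,0,-45,0],[-1,101,0,-48,0],[-1,101,0,-48,0],[-1,101,0,-48,0],[-1,101,0,-48,0]]'
sed -i 's/(P\[...,2\]>zlo)/(P[...,2]>s["tcp_pos"][2]+30)\&(P[...,2]<s["tcp_pos"][2]+65)/; s/((q.min(0)+q.max(0))\/2)/np.median(q,0)/g' h.py
python3 - <<'E'
from h import *
s,p,d=shot('wrist'); P=pts('wrist',s,d); print(brass(s,p,P)); go(458.3,-205.8,60);cv2.imwrite('pics/w5.png',p[...,::-1])
for o in recesses('wrist',s,p,d,14.5): print(o)
E
```

```text
time: 7.75
tcp_pos: [498.7, -104.0, 59.0]
ee_rot: [-90.0, -0.0, -86.9]
force: [0.3, 0.3, 0.4]
gripper_width: 0.395
time: 8.55
tcp_pos: [458.2, -204.0, 58.5]
ee_rot: [-90.0, 0.0, -86.8]
force: [-0.5, 0.1, 0.3]
gripper_width: 0.396
(301, array([ 457.9, -202.3,  104.8]), array([-0.3,  1.7, 46.3]), array([35.2, 26.2, 32.8]))
t 8.6 tcp [ 458.2 -204.1   58.5] rot [-90.    0.  -86.8] w 0.399 F [-0.1  1.  -0.9] -> dxyz [ 1.7 -1.5  0. ] yaw 0.1
(606.2, -82.9, 7.2, 7.8, np.float64(17.6))
(616.1, -101.1, 12.1, 12.5, np.float64(3.9))
(455.1, -125.9, 64.9, 65.0, np.float64(14.7))
```

View pics/w5.png

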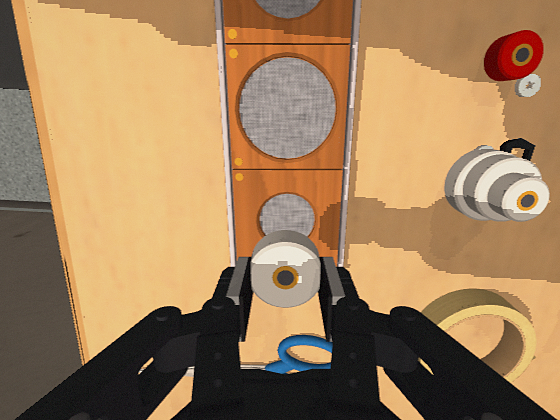

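The die is held level with brass offset +1.7 mm in y. The neighbouring nest's measurement agrees within 1 mm. Lowering.

```bash
python3 -m handwheel '[[-1,1,8,0,0],[-1,2.5,22,0,0],[-1,3.5,38,0,0],[-1,3.5,50,0,0],[-1,3.5,58,0,0],[-1,3.5,62,0,0],[-1,3.5,65,0,0],[-1,3.5,65,0,0]]'
python3 -m handwheel '[[-1,0,1,0,0],[-1,0,2,0,0],[-1,0,3,0,0],[-1,0,4,0,0],[-1,0,5,0,0],[-1,0,6,0,0],[-1,0,7,0,0],[-1,0,7,0,0]]'
python3 - <<'E'
from h import *
s,p,d=shot('wrist'); P=pts('wrist',s,d); print(brass(s,p,P)); go(458.3,-205.8,-14);cv2.imwrite('pics/w6.png',p[...,::-1])
E
```

```text
time: 9.4
tcp_pos: [458.0, -209.0, -6.4]
ee_rot: [-90.0, -0.0, -86.9]
force: [-0.5, 0.6, 0.2]
gripper_width: 0.396
time: 10.2
tcp_pos: [457.8, -208.9, -13.5]
ee_rot: [-90.0, 0.0, -86.9]
force: [-1.1, -0.0, -0.5]
gripper_width: 0.394
(610, array([ 452.7, -203.4,   31.5]), array([-5.1,  5.6, 45. ]), array([48.1, 49.4, 34.4]))
t 10.25 tcp [ 457.8 -209.   -13.5] rot [-90.    0.  -86.9] w 0.394 F [-0.6 -0.9 -0. ] -> dxyz [-3.1  0.5  0.7] yaw 0.0
```

```bash
python3 -m handwheel '[[-1,-1.2,0,0,0],[-1,-1.2,0.5,0,0],[-1,-1.2,1,0,0],[-1,-1.2,1.5,0,0],[-1,-1.2,1.5,0,0],[-1,-1.2,1.5,0,0],[-1,-1.2,1.5,0,0],[-1,-1.2,1.5,0,0]]'
python3 - <<'E'
from h import *
s,p,d=shot('wrist'); P=pts('wrist',s,d); go(458.3,-205.8,-14);cv2.imwrite('pics/w6.png',p[230:350,200:370,::-1].repeat(4,0).repeat(4,1))
E
```

```text
time: 11.05
tcp_pos: [457.9, -207.5, -13.7]
ee_rot: [-90.0, 0.1, -86.9]
force: [-2.8, 2.1, 9.6]
gripper_width: 0.394
t 11.1 tcp [ 457.8 -207.5  -13.7] rot [-90.    0.1 -86.9] w 0.395 F [-2.8  2.5  9.7] -> dxyz [-1.6  0.3  0.6] yaw 0.0
```

View pics/w6.png

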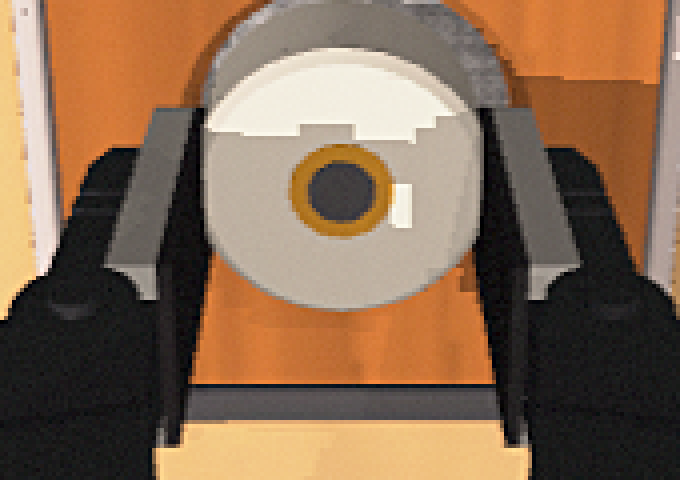

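Contact at 9.7 N at the expected depth, and the die is centred in the recess in the image. Releasing, then moving up and over to the stack of three.

```bash
python3 -m handwheel '[[1,0,-0.5,0,0],[1,0,-0.5,0,0],[1,0,-0.5,0,0],[1,0,-0.5,0,0],[1,0,-0.5,0,0],[1,0,-10,0,0],[1,0,-40,0,0],[1,0,-80,0,0]]'
python3 - <<'E'
from h import *
s,p,d=shot('wrist'); P=pts('wrist',s,d); go(604.5,-168,70);cv2.imwrite('pics/w7.png',p[...,::-1])
print(disc(s,P,(458,-206),32,30,4))
print(disc(s,P,(604,-168),54,22,4))
E
```

```text
time: 11.9
tcp_pos: [456.0, -207.0, 64.9]
ee_rot: [-90.2, 0.1, -86.9]
force: [1.0, -0.5, 0.0]
gripper_width: 0.999
t 11.95 tcp [ 461.8 -210.1   72.5] rot [-89.4  -0.2 -86.9] w 1.002 F [ 1.9 -1.5  2.6] -> dxyz [-34.5   3.8 144.7] yaw -0.0
[ 457.9 -206.3   37.6  458.  -205.1   32.3]
[ 607.  -170.6   30.7  605.6 -169.8   53.2]
```

```bash
python3 -m handwheel '[[1,-3,0,15,0],[1,-9,0,45,0],[1,-17,0,80,0],[1,-24,0,115,0],[1,-29,0,138,0],[1,-31.5,0,148,0],[1,-31.5,0,148,0],[1,-31.5,0,148,0]]'
python3 - <<'E'
from h import *
s,p,d=shot('wrist'); P=pts('wrist',s,d); go(605.5,-169,7)
for z,r in((54,20),(36,30),(18,36)): print(disc(s,P,(604.5,-168),z,r,4))
E
```

```text
time: 12.75
tcp_pos: [602.3, -169.4, 65.1]
ee_rot: [-90.1, -0.0, -87.0]
force: [-1.0, -0.6, -0.1]
gripper_width: 0.998
t 12.8 tcp [ 602.1 -169.6   65.2] rot [-90.1  -0.  -87. ] w 1.001 F [-0.6  0.  -0.3] -> dxyz [-0.5 58.2  3.5] yaw -0.1
[ 607.2 -170.4   29.6  607.1 -169.3   53.3]
[ 608.3 -168.7   45.6  608.5 -160.4   35.3]
[ 608.  -170.8   53.   604.7 -156.5   17.2]
```

```bash
python3 -m handwheel '[[1,0.3,8,1,0],[1,0.6,22,3,0],[1,0.6,38,4.8,0],[1,0.6,50,4.8,0],[1,0.6,56,4.8,0],[1,0.6,58,4.8,0],[1,0.6,58,4.8,0],[1,0.6,58,4.8,0]]'
python3 -m handwheel '[[-1,0,0,0,0],[-1,0,0,0,0],[-1,0,0,0,0],[-1,0,0,0,0],[-1,0,0,0,0],[-1,0,0,0,0],[-1,0,0,0,0],[-1,0,0,0,0]]'
python3 -m handwheel '[[-1,0,-2,0,0],[-1,0,-6,0,0],[-1,0,-15,0,0],[-1,0,-27,0,0],[-1,0,-38,0,0],[-1,0,-46,0,0],[-1,0,-50,0,0],[-1,0,-50,0,0]]'
python3 - <<'E'
from h import *
s,p,d=shot('wrist'); P=pts('wrist',s,d); go(441.2,114,60)
print(brass(s,p,P),disc(s,P,s['tcp_pos'][:2]+[0,2],s['tcp_pos'][2]+46,16,4))
for z,r in((36,30),(18,36)): print(disc(s,P,(608,-169),z,r,4))
E
```

```text
time: 13.6
tcp_pos: [609.2, -168.9, 7.7]
ee_rot: [-89.9, -0.0, -86.9]
force: [-0.5, -0.5, 1.1]
gripper_width: 0.997
time: 14.4
tcp_pos: [609.2, -168.8, 7.7]
ee_rot: [-89.9, -0.0, -86.9]
force: [0.2, 0.5, 4.9]
gripper_width: 0.301
time: 15.2
tcp_pos: [609.3, -168.8, 58.2]
ee_rot: [-89.9, -0.0, -86.9]
force: [0.2, 0.0, -0.7]
gripper_width: 0.3
t 15.25 tcp [ 608.8 -168.6   57.4] rot [-90.    0.  -86.9] w 0.302 F [-1.1  0.  -0.2] -> dxyz [-291.2   -2.7 -152. ] yaw 0.0
(289, array([ 608.9, -170.7,  104. ]), array([-0.4, -1.9, 45.9]), array([25.2, 19.4, 23.8])) [ 609.3 -166.9   31.9  609.3 -168.2  103.7]
[ 608.3 -169.    45.2  607.9 -165.3   35.3]
[ 608.2 -171.    53.   606.5 -156.1   17.2]
```

```bash
python3 -m handwheel '[[-1,-9,0,-5,0],[-1,-30,0,-16,0],[-1,-62,0,-32,0],[-1,-98,0,-51,0],[-1,-136,0,-70,0],[-1,-174,0,-90,0],[-1,-212,0,-110,0],[-1,-243,0,-126,0]]'
python3 -m handwheel '[[-1,-25,0,-13,0],[-1,-40,0,-21,0],[-1,-47,0,-25,0],[-1,-50,0,-26,0],[-1,-50,0,-26,0],[-1,-50,0,-26,0],[-1,-50,0,-26,0],[-1,-50,0,-26,0]]'
python3 - <<'E'
from h import *
s,p,d=shot('wrist'); P=pts('wrist',s,d); go(441.4,115.9,-13.5)
print(brass(s,p,P))
for o in recesses('wrist',s,p,d,14.5): print(o)
cv2.imwrite('pics/w8.png',p[...,::-1])
E
```

```text
time: 16.05
tcp_pos: [466.7, 70.2, 56.4]
ee_rot: [-90.1, 0.1, -86.7]
force: [-0.5, -0.2, -0.3]
gripper_width: 0.3
time: 16.85
tcp_pos: [441.4, 114.9, 57.1]
ee_rot: [-90.0, -0.0, -87.0]
force: [-0.1, 0.0, 0.7]
gripper_width: 0.297
t 16.9 tcp [441.3 115.   57.1] rot [-90.  -0. -87.] w 0.306 F [ 0.5 -0.   0.1] -> dxyz [-0.9 70.6  0.1] yaw -0.1
(275, array([441.6, 113.8, 103. ]), array([ 0.2, -1. , 45.9]), array([32.8, 24.9, 32.3]))
(598.0, 134.7, 60.7, 68.8, np.float64(17.2))
(441.7, 113.6, 32.6, 33.2, np.float64(14.8))
```

View pics/w8.png

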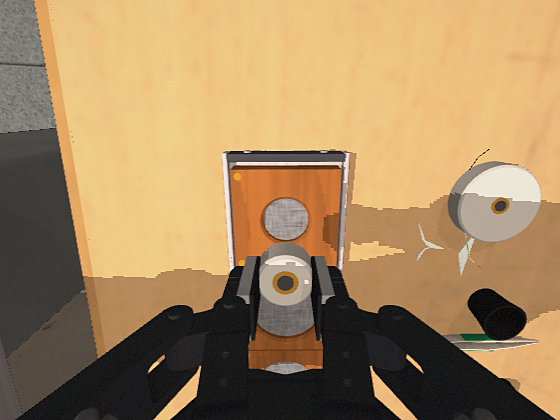

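```bash
python3 -m handwheel '[[-1,0,8,0,0],[-1,0,22,0,0],[-1,0,38,0,0],[-1,0,50,0,0],[-1,0,58,0,0],[-1,0,62,0,0],[-1,0,65,0,0],[-1,0,66,0,0]]'
python3 -m handwheel '[[-1,0,0.5,0,0],[-1,0,1,0,0],[-1,0,1.5,0,0],[-1,0,2,0,0],[-1,0,2.5,0,0],[-1,0,3,0,0],[-1,0,3.5,0,0],[-1,0,3.5,0,0]]'
python3 -c "
from h import *
s,p,d=shot('wrist'); P=pts('wrist',s,d); go(441.4,115,-13.7);print(brass(s,p,P))"
```

```text
time: 17.7
tcp_pos: [441.3, 115.7, -8.9]
ee_rot: [-90.0, 0.0, -86.9]
force: [-0.4, 0.5, -0.6]
gripper_width: 0.301
time: 18.5
tcp_pos: [441.0, 115.7, -12.5]
ee_rot: [-90.0, -0.0, -86.9]
force: [0.8, -0.2, 0.0]
gripper_width: 0.299
t 18.55 tcp [441.  115.7 -12.4] rot [-90.   -0.  -86.9] w 0.302 F [-0.3  0.9  0.7] -> dxyz [0.7 1.3 0.4] yaw 0.0
(1984, array([439.4, 129.7,  19.5]), array([-1.6, 14. , 32. ]), array([49.6, 49.8, 33.4]))
```

```bash
python3 -m handwheel '[[-1,0.7,0.4,0,0],[-1,0.7,0.8,0,0],[-1,0.7,1.2,0,0],[-1,0.7,1.6,0,0],[-1,0.7,1.8,0,0],[-1,0.7,1.8,0,0],[-1,0.7,1.8,0,0],[-1,0.7,1.8,0,0]]'
```

```text
time: 19.35
tcp_pos: [441.1, 115.0, -13.4]
ee_rot: [-90.0, 0.0, -86.9]
force: [-3.0, -1.1, 8.3]
gripper_width: 0.297
```

```bash
python3 -m handwheel '[[1,0,-0.5,0,0],[1,0,-0.5,0,0],[1,0,-0.5,0,0],[1,0,-0.5,0,0],[1,0,-0.5,0,0],[1,0,-8,0,0],[1,0,-25,0,0],[1,0,-45,0,0]]'
python3 -m handwheel '[[1,0,-15,0,0],[1,0,-25,0,0],[1,0,-28,0,0],[1,0,-28,0,0],[1,0,-28,0,0],[1,0,-28,0,0],[1,0,-28,0,0],[1,0,-28,0,0]]'
python3 - <<'E'
from h import *
s,p,d=shot('wrist'); P=pts('wrist',s,d); go(608.3,-169,60); cv2.imwrite('pics/w9.png',p[...,::-1])
print(disc(s,P,(441.5,114),32,22,4))
E
```

```text
time: 20.15
tcp_pos: [440.4, 114.7, 31.2]
ee_rot: [-90.1, -0.0, -86.9]
force: [0.3, 1.0, 0.0]
gripper_width: 0.994
time: 20.95
tcp_pos: [440.8, 114.9, 58.4]
ee_rot: [-90.0, -0.0, -86.9]
force: [0.1, -0.5, 0.1]
gripper_width: 1.001
t 21.0 tcp [440.9 114.9  58.5] rot [-90.   -0.  -86.9] w 1.001 F [ 0.6 -0.8  0.2] -> dxyz [292.5  -1.5 151.8] yaw -0.0
[441.4 113.1  29.5 441.3 114.3  32.2]
```

```bash
python3 -m handwheel '[[1,9,0,5,0],[1,30,0,16,0],[1,65,0,34,0],[1,105,0,54,0],[1,145,0,75,0],[1,185,0,96,0],[1,222,0,115,0],[1,253,0,131,0]]'
python3 -m handwheel '[[1,24,0,13,0],[1,35,0,18,0],[1,39,0,20.5,0],[1,39.5,0,20.5,0],[1,39.5,0,20.5,0],[1,39.5,0,20.5,0],[1,39.5,0,20.5,0],[1,39.5,0,20.5,0]]'
python3 - <<'E'
from h import *
s,p,d=shot('wrist'); P=pts('wrist',s,d)
a=disc(s,P,(608,-169),36,28,4);print(a,disc(s,P,(608.5,-170),18,36,4)); go(a[0],a[1],-11.5)
E
```

```text
time: 21.8
tcp_pos: [586.4, -134.6, 58.8]
ee_rot: [-90.0, -0.1, -87.0]
force: [0.0, 0.4, -0.2]
gripper_width: 1.003
time: 22.6
tcp_pos: [608.2, -167.9, 59.0]
ee_rot: [-90.0, 0.0, -86.8]
force: [-0.7, 0.4, 0.3]
gripper_width: 0.998
[ 608.3 -169.2   45.8  608.2 -167.7   35.4] [ 608.1 -171.    53.2  606.5 -156.1   17.2]
t 22.65 tcp [ 608.2 -168.2   59. ] rot [-90.    0.  -86.8] w 0.997 F [-0.4  0.   0.3] -> dxyz [ 1.  70.5  0. ] yaw 0.1
```

```bash
python3 -m handwheel '[[1,0.3,8,0,0],[1,0.6,22,0,0],[1,0.8,38,0,0],[1,0.8,52,0,0],[1,0.8,62,0,0],[1,0.8,68,0,0],[1,0.8,70.5,0,0],[1,0.8,70.5,0,0]]'
python3 -m handwheel '[[-1,0,0,0,0],[-1,0,0,0,0],[-1,0,0,0,0],[-1,0,0,0,0],[-1,0,0,0,0],[-1,0,0,0,0],[-1,0,0,0,0],[-1,0,0,0,0]]'
python3 -m handwheel '[[-1,0,-2,0,0],[-1,0,-6,0,0],[-1,0,-15,0,0],[-1,0,-30,0,0],[-1,0,-46,0,0],[-1,0,-59,0,0],[-1,0,-67,0,0],[-1,0,-70,0,0]]'
python3 - <<'E'
from h import *
s,p,d=shot('wrist'); P=pts('wrist',s,d); b=brass(s,p,P); print(b,disc(s,P,s['tcp_pos'][:2]+[0,2],s['tcp_pos'][2]+46,24,4)); go(449.7-b[2][0],-45.8-b[2][1],60)
print(disc(s,P,(608,-170.5),18,36,4))
E
```

```text
time: 23.45
tcp_pos: [608.3, -169.7, -11.8]
ee_rot: [-90.0, -0.0, -86.9]
force: [-0.6, 0.7, 0.0]
gripper_width: 1.0
time: 24.25
tcp_pos: [609.3, -170.0, -10.5]
ee_rot: [-89.9, -0.0, -86.9]
force: [-0.3, 0.6, 4.6]
gripper_width: 0.491
time: 25.05
tcp_pos: [609.1, -169.9, 59.9]
ee_rot: [-89.9, -0.0, -86.9]
force: [0.4, -0.2, -0.2]
gripper_width: 0.489
(294, array([ 608.6, -169.1,  106.1]), array([-0.4,  0.9, 46.2]), array([42.7, 21.8, 20.9])) [ 609.1 -168.    47.9  608.9 -167.   105.7]
t 25.1 tcp [ 608.9 -169.8   59.6] rot [-89.9  -0.  -86.9] w 0.491 F [-0.3  0.8 -0. ] -> dxyz [-131.5   -0.7 -151.9] yaw 0.0
[ 608.1 -171.1   53.2  607.5 -162.9   17.3]
```

```bash
python3 -m handwheel '[[-1,-6,0,-7,0],[-1,-20,0,-23,0],[-1,-44,0,-51,0],[-1,-72,0,-83,0],[-1,-98,0,-113,0],[-1,-118,0,-136,0],[-1,-129,0,-149,0],[-1,-131.5,0,-152,0]]'
python3 -m handwheel '[[-1,0,0,0,0],[-1,0,0,0,0],[-1,0,6,0,0],[-1,0,18,0,0],[-1,0,30,0,0],[-1,0,37,0,0],[-1,0,40,0,0],[-1,0,40,0,0]]'
python3 - <<'E'
from h import *
s,p,d=shot('wrist'); P=pts('wrist',s,d); go(449.7,-45.8,-13.5)
print(brass(s,p,P))
for o in recesses('wrist',s,p,d,14.5): print(o)
E
```

```text
time: 25.9
tcp_pos: [446.0, -44.2, 57.3]
ee_rot: [-90.2, 0.1, -86.7]
force: [-0.5, -0.4, -0.1]
gripper_width: 0.494
time: 26.7
tcp_pos: [448.7, -46.7, 17.5]
ee_rot: [-90.1, -0.0, -86.9]
force: [-0.0, 0.3, 0.3]
gripper_width: 0.485
t 26.75 tcp [449.2 -46.7  18. ] rot [-90.   -0.  -86.9] w 0.489 F [-0.3  0.6 -0.1] -> dxyz [-0.9 31.5  0.6] yaw -0.0
(317, array([448. , -46.7,  63.7]), array([-0.7, -0. , 46.2]), array([42. , 25.1, 32.4]))
(446.3, 34.0, 57.1, 57.4, np.float64(14.6))
(451.1, -40.5, 36.7, 45.6, np.float64(14.7))
(455.3, -128.3, 56.9, 67.5, np.float64(14.8))
```

```bash
python3 -m handwheel '[[-1,0,6,1,0],[-1,0,14,1,0],[-1,0,20,1,0],[-1,0,24,1,0],[-1,0,27,1,0],[-1,0,28,1,0],[-1,0,29,1,0],[-1,0,30,1,0]]'
python3 -m handwheel '[[-1,0,0.5,0,0],[-1,0,1,0,0],[-1,0,1.5,0,0],[-1,0,1.8,0,0],[-1,0,1.8,0,0],[-1,0,1.8,0,0],[-1,0,1.8,0,0],[-1,0,1.8,0,0]]'
```

```text
time: 27.55
tcp_pos: [450.6, -46.5, -11.6]
ee_rot: [-90.0, -0.0, -86.9]
force: [-0.1, -0.2, 0.8]
gripper_width: 0.49
time: 28.35
tcp_pos: [450.4, -46.5, -13.5]
ee_rot: [-90.0, 0.0, -86.9]
force: [-0.4, -0.3, -1.3]
gripper_width: 0.488
```

```bash
python3 -m handwheel '[[-1,0,0.4,0,0],[-1,0,0.8,0,0],[-1,0,1.2,0,0],[-1,0,1.5,0,0],[-1,0,1.5,0,0],[-1,0,1.5,0,0],[-1,0,1.5,0,0],[-1,0,1.5,0,0]]'
```

```text
time: 29.15
tcp_pos: [450.4, -46.4, -13.7]
ee_rot: [-90.0, 0.1, -86.9]
force: [-3.9, 0.9, 12.8]
gripper_width: 0.488
```

```bash
python3 -m handwheel '[[1,0,-0.5,0,0],[1,0,-0.5,0,0],[1,0,-0.5,0,0],[1,0,-0.5,0,0],[1,0,-0.5,0,0],[1,0,-8,0,0],[1,0,-25,0,0],[1,0,-45,0,0]]'
python3 -m handwheel '[[1,0,-12,0,0],[1,0,-15,0,0],[1,0,-15,0,0],[1,0,-15,0,0],[1,0,-15,0,0],[1,0,-15,0,0],[1,0,-15,0,0],[1,0,-15,0,0]]'
python3 - <<'E'
from h import *
s,p,d=shot('wrist'); P=pts('wrist',s,d); go(608.1,-171,45)
print(disc(s,P,(450,-46),32,30,4))
E
```

```text
time: 29.95
tcp_pos: [449.6, -46.6, 30.4]
ee_rot: [-90.1, -0.0, -86.9]
force: [1.4, -0.0, 1.1]
gripper_width: 0.998
time: 30.75
tcp_pos: [450.2, -46.5, 44.8]
ee_rot: [-90.0, -0.0, -86.9]
force: [-0.3, 0.7, -0.0]
gripper_width: 1.002
t 30.8 tcp [450.2 -46.5  44.8] rot [-90.   -0.  -86.9] w 1.005 F [-0.7 -0.3 -0.5] -> dxyz [132.8  -0.2 150.9] yaw 0.0
[450.7 -45.6  45.4 450.6 -44.2  32.3]
```

Die 45 is seated at (450.7, -45.6) with its top at 32.3. Next is die 53.

```bash
python3 -m handwheel '[[1,6,0,7,0],[1,20,0,23,0],[1,44,0,51,0],[1,73,0,83,0],[1,99,0,113,0],[1,119,0,136,0],[1,130,0,148,0],[1,132.8,0,151,0]]'
python3 -m handwheel '[[1,0,0,0,0],[1,0,0,0,0],[1,0,0,0,0],[1,0,0,0,0],[1,0,0,0,0],[1,0,0,0,0],[1,0,0,0,0],[1,0,0,0,0]]'
python3 - <<'E'
from h import *
s,p,d=shot('wrist'); P=pts('wrist',s,d); cv2.imwrite('pics/w10.png',p[...,::-1])
a=disc(s,P,(608.1,-171),18,34,4); print(a); go(a[0],a[1],-32)
E
```

```text
time: 31.6
tcp_pos: [609.6, -173.8, 44.6]
ee_rot: [-90.0, -0.1, -87.0]
force: [-1.6, 0.8, 0.2]
gripper_width: 1.001
time: 32.4
tcp_pos: [608.3, -170.9, 45.1]
ee_rot: [-90.0, 0.0, -86.9]
force: [0.2, 0.7, -0.4]
gripper_width: 1.0
[ 608.4 -171.3   53.9  608.1 -169.6   17.4]
t 32.45 tcp [ 608.3 -171.    45. ] rot [-90.   -0.  -86.9] w 0.997 F [ 0.3 -0.2 -0.3] -> dxyz [ 0.4 77.   0.1] yaw 0.0
```

View pics/w10.png

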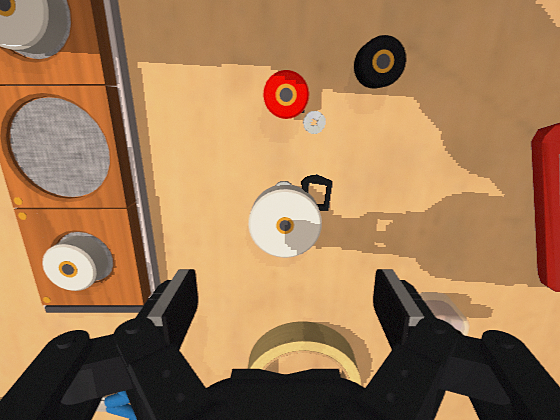

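```bash
python3 - <<'E'
from h import *
s,p,d=shot('wrist'); P=pts('wrist',s,d)
m=np.zeros(d.shape,bool); m[172:215,300:335]=1; m&=(p.max(2)<70); q=P[m]; print(m.sum(),q.min(0).round(),q.max(0).round(),np.percentile(q[:,2],[10,50,90,97]).round(1))
m=np.zeros(d.shape,bool); m[320:368,250:370]=1; q=P[m]; q=q[q[:,2]<40]; print(q.max(0).round())
E
```

```text
435 [ 604. -163.   -1.] [641. -90. 224.] [2.5 4.6 5.6 6.2]
[ 694. -263.   26.]
```

The clip is at most 6 mm high, so tips at about 9 mm will clear it.

```bash
python3 -m handwheel '[[1,0,8,0,0],[1,0,22,0,0],[1,0,40,0,0],[1,0,56,0,0],[1,0,67,0,0],[1,0,73,0,0],[1,0,76,0,0],[1,0,76,0,0]]'
python3 -m handwheel '[[-1,0,0,0,0],[-1,0,0,0,0],[-1,0,0,0,0],[-1,0,0,0,0],[-1,0,0,0,0],[-1,0,0,0,0],[-1,0,0,0,0],[-1,0,0,0,0]]'
python3 -m handwheel '[[-1,0,-2,0,0],[-1,0,-6,0,0],[-1,0,-15,0,0],[-1,0,-30,0,0],[-1,0,-48,0,0],[-1,0,-64,0,0],[-1,0,-74,0,0],[-1,0,-78,0,0]]'
python3 - <<'E'
from h import *
s,p,d=shot('wrist'); P=pts('wrist',s,d); b=brass(s,p,P); print(b,disc(s,P,s['tcp_pos'][:2]+[0,2],s['tcp_pos'][2]+46,28,4)); go(445.8-b[2][0],34.2-b[2][1],47)
E
```

```text
time: 33.3
tcp_pos: [608.4, -171.0, -31.1]
ee_rot: [-90.0, -0.0, -86.9]
force: [-0.4, 0.5, -0.1]
gripper_width: 1.001
time: 34.1
tcp_pos: [609.4, -171.4, -29.4]
ee_rot: [-89.9, -0.0, -86.9]
force: [-1.0, 0.4, 5.8]
gripper_width: 0.583
time: 34.9
tcp_pos: [609.4, -171.4, 49.1]
ee_rot: [-89.8, -0.1, -86.9]
force: [-1.0, -0.1, 0.7]
gripper_width: 0.584
(274, array([ 608.9, -170.9,   96. ]), array([-0.5,  0.5, 46.9]), array([12.3, 13.4,  2.6])) [ 609.4 -169.5   55.9  609.2 -168.7   95.8]
t 34.95 tcp [ 609.3 -171.2   48.9] rot [-89.8  -0.  -86.9] w 0.581 F [-0.  -0.2  0.1] -> dxyz [-213.5    1.3 -151.6] yaw 0.0
```

```bash
python3 -m handwheel '[[-1,-8,0,-6,0],[-1,-26,0,-18,0],[-1,-56,0,-40,0],[-1,-92,0,-65,0],[-1,-128,0,-91,0],[-1,-160,0,-114,0],[-1,-186,0,-132,0],[-1,-203,0,-144,0]]'
python3 -m handwheel '[[-1,-8,0,-6,0],[-1,-10.5,0,-7.6,0],[-1,-10.5,0,-7.6,0],[-1,-10.5,0,-7.6,0],[-1,-10.5,10,-7.6,0],[-1,-10.5,22,-7.6,0],[-1,-10.5,28,-7.6,0],[-1,-10.5,30,-7.6,0]]'
python3 - <<'E'
from h import *
s,p,d=shot('wrist'); P=pts('wrist',s,d); b=brass(s,p,P); go(445.8-b[2][0],34.2-b[2][1],-13.5)
print(b)
for o in recesses('wrist',s,p,d,14.5): print(o)
E
```

```text
time: 35.75
tcp_pos: [449.6, 27.1, 45.8]
ee_rot: [-90.2, 0.1, -86.7]
force: [0.4, -0.4, -1.1]
gripper_width: 0.585
time: 36.55
tcp_pos: [444.1, 33.5, 15.5]
ee_rot: [-90.2, -0.0, -86.9]
force: [-0.6, -0.3, -1.3]
gripper_width: 0.582
t 36.6 tcp [444.4  33.7  15.8] rot [-90.1  -0.  -86.9] w 0.585 F [-1.5 -0.3 -1. ] -> dxyz [ 0.1 29.3  1.7] yaw -0.0
(269, array([443.9,  34.1,  62.6]), array([-0.2,  0.6, 47.1]), array([30.4, 12.7, 15.4]))
(446.6, 37.6, 46.4, 52.6, np.float64(14.7))
```

```bash
python3 -m handwheel '[[-1,0,6,1.3,0],[-1,0,14,1.3,0],[-1,0,20,1.3,0],[-1,0,24,1.3,0],[-1,0,26,1.3,0],[-1,0,27,1.3,0],[-1,0,28,1.3,0],[-1,0,28.5,1.3,0]]'
python3 -m handwheel '[[-1,0,0.4,0,0],[-1,0,0.8,0,0],[-1,0,1.2,0,0],[-1,0,1.5,0,0],[-1,0,1.5,0,0],[-1,0,1.5,0,0],[-1,0,1.5,0,0],[-1,0,1.5,0,0]]'
```

```text
time: 37.4
tcp_pos: [446.8, 34.2, -11.4]
ee_rot: [-90.0, 0.0, -86.9]
force: [-0.1, -0.1, 0.4]
gripper_width: 0.582
time: 38.2
tcp_pos: [446.7, 34.1, -13.0]
ee_rot: [-90.0, -0.0, -86.9]
force: [-0.9, -0.4, -0.3]
gripper_width: 0.582
```

```bash
python3 -m handwheel '[[-1,0,0.4,0,0],[-1,0,0.8,0,0],[-1,0,1.2,0,0],[-1,0,1.6,0,0],[-1,0,2,0,0],[-1,0,2,0,0],[-1,0,2,0,0],[-1,0,2,0,0]]'
```

```text
time: 39.0
tcp_pos: [446.6, 34.1, -14.5]
ee_rot: [-90.0, 0.0, -86.9]
force: [-1.9, -0.2, 4.7]
gripper_width: 0.582
```

```bash
python3 -m handwheel '[[1,0,-0.3,0,0],[1,0,-0.3,0,0],[1,0,-0.3,0,0],[1,0,-0.3,0,0],[1,0,-0.3,0,0],[1,0,-8,0,0],[1,0,-25,0,0],[1,0,-45,0,0]]'
python3 -m handwheel '[[1,0,-12,0,0],[1,0,-15,0,0],[1,0,-15,0,0],[1,0,-15,0,0],[1,0,-15,0,0],[1,0,-15,0,0],[1,0,-15,0,0],[1,0,-15,0,0]]'
python3 - <<'E'
from h import *
s,p,d=shot('wrist'); P=pts('wrist',s,d); go(600,134.3,45)
print(disc(s,P,(446,34),32,34,4))
E
```

```text
time: 39.8
tcp_pos: [446.0, 33.9, 30.4]
ee_rot: [-90.1, -0.0, -86.9]
force: [0.3, -0.2, -0.9]
gripper_width: 1.001
time: 40.6
tcp_pos: [446.5, 34.0, 44.8]
ee_rot: [-90.0, -0.0, -86.9]
force: [0.6, -0.8, 0.2]
gripper_width: 1.001
t 40.65 tcp [446.5  34.1  44.8] rot [-90.   -0.  -86.9] w 1.001 F [ 0.9 -0.6 -0.2] -> dxyz [-91.8  -0.2 158.7] yaw 0.0
[447.   34.   53.7 446.7  35.8  32.3]
```

```bash
python3 -m handwheel '[[1,-4,0,7,0],[1,-14,0,24,0],[1,-31,0,54,0],[1,-50,0,87,0],[1,-68,0,118,0],[1,-82,0,142,0],[1,-90,0,156,0],[1,-91.8,0,158.7,0]]'
python3 -m handwheel '[[1,0,0,0,0],[1,0,0,0,0],[1,0,0,0,0],[1,0,0,0,0],[1,0,0,0,0],[1,0,0,0,0],[1,0,0,0,0],[1,0,0,0,0]]'
python3 - <<'E'
from h import *
s,p,d=shot('wrist'); P=pts('wrist',s,d); cv2.imwrite('pics/w11.png',p[...,::-1])
a=disc(s,P,(600,134.3),18,38,4); print(a); go(a[0],a[1],-33)
q=P[(abs(P[...,1]-134)<14)&(abs(abs(P[...,0]-600)-42)<9)]; q=q[q[:,2]<40]; print('floor near fingers max z',q[:,2].max())
E
```

```text
time: 41.45
tcp_pos: [601.9, 136.8, 44.4]
ee_rot: [-89.9, 0.0, -86.7]
force: [-0.5, -0.1, -0.3]
gripper_width: 0.997
time: 42.25
tcp_pos: [600.1, 134.4, 45.0]
ee_rot: [-90.0, 0.0, -86.9]
force: [0.3, 0.1, 0.5]
gripper_width: 1.004
[600.5 133.7  61.9 600.4 135.6  17.3]
t 42.3 tcp [600.2 134.4  45. ] rot [-90.    0.  -86.9] w 0.999 F [ 0.1 -0.5  0.8] -> dxyz [ 0.7 78.   0.3] yaw 0.0
floor near fingers max z 1.6506604201215396
```

```bash
python3 -m handwheel '[[1,0.6,8,0.3,0],[1,0.6,22,0.3,0],[1,0.6,40,0.3,0],[1,0.6,56,0.3,0],[1,0.6,68,0.3,0],[1,0.6,75,0.3,0],[1,0.6,77,0.3,0],[1,0.6,77,0.3,0]]'
python3 -m handwheel '[[-1,0,0,0,0],[-1,0,0,0,0],[-1,0,0,0,0],[-1,0,0,0,0],[-1,0,0,0,0],[-1,0,0,0,0],[-1,0,0,0,0],[-1,0,0,0,0]]'
python3 -m handwheel '[[-1,0,-2,0,0],[-1,0,-6,0,0],[-1,0,-15,0,0],[-1,0,-30,0,0],[-1,0,-48,0,0],[-1,0,-64,0,0],[-1,0,-74,0,0],[-1,0,-78,0,0]]'
python3 - <<'E'
from h import *
s,p,d=shot('wrist'); P=pts('wrist',s,d); b=brass(s,p,P); print(b,disc(s,P,s['tcp_pos'][:2]+[0,2],s['tcp_pos'][2]+46,32,4)); go(454.8-b[2][0],-125.9-b[2][1],47)
E
```

```text
time: 43.1
tcp_pos: [600.6, 133.7, -32.1]
ee_rot: [-90.0, -0.0, -86.9]
force: [0.1, -0.7, 0.1]
gripper_width: 1.002
time: 43.9
tcp_pos: [601.7, 134.0, -30.1]
ee_rot: [-89.9, 0.0, -86.9]
force: [-1.2, -0.8, 5.8]
gripper_width: 0.675
time: 44.7
tcp_pos: [601.7, 133.9, 48.1]
ee_rot: [-89.8, 0.0, -86.9]
force: [-0.1, 0.3, -0.5]
gripper_width: 0.678
(278, array([601.3, 134.6,  95.8]), array([-0.5,  0.6, 47.7]), array([12.7, 12.9,  3.4])) [601.7 135.9  63.9 601.5 137.   95.5]
t 44.75 tcp [601.5 134.   47.8] rot [-89.8   0.  -86.9] w 0.672 F [0.  0.1 0.2] -> dxyz [ 252.2    0.3 -160.1] yaw 0.0
```

```bash
python3 -m handwheel '[[-1,8,0,-5,0],[-1,27,0,-17,0],[-1,60,0,-38,0],[-1,98,0,-62,0],[-1,136,0,-86,0],[-1,174,0,-110,0],[-1,207,0,-130,0],[-1,232,0,-146,0]]'
python3 -m handwheel '[[-1,15,0,-10,0],[-1,20,0,-13,0],[-1,20,0,-13,0],[-1,20,0,-13,0],[-1,20,10,-13,0],[-1,20,22,-13,0],[-1,20,28,-13,0],[-1,20,30,-13,0]]'
python3 - <<'E'
from h import *
s,p,d=shot('wrist'); P=pts('wrist',s,d); b=brass(s,p,P); go(454.8-b[2][0],-125.9-b[2][1],-14)
print(b)
for o in recesses('wrist',s,p,d,14.5): print(o)
E
```

```text
time: 45.55
tcp_pos: [463.9, -108.8, 45.2]
ee_rot: [-90.2, -0.0, -87.1]
force: [-1.0, 0.2, -0.3]
gripper_width: 0.671
time: 46.35
tcp_pos: [454.2, -125.8, 14.5]
ee_rot: [-90.2, 0.0, -86.9]
force: [0.5, 0.8, -1.0]
gripper_width: 0.673
t 46.4 tcp [ 454.5 -126.    14.7] rot [-90.1   0.  -86.9] w 0.673 F [-0.1  0.4 -0.7] -> dxyz [ 0.4 28.7  0.5] yaw 0.0
(277, array([ 454.1, -125.2,   62.3]), array([-0.1,  0.5, 47.8]), array([12.6, 13.1,  3.2]))
(606.7, -84.1, 7.2, 7.8, np.float64(17.7))
(615.0, -98.6, 10.0, 11.6, np.float64(4.0))
(455.3, -129.5, 64.6, 66.1, np.float64(14.7))
(596.9, -144.5, 13.5, 14.7, np.float64(4.0))
```

```bash
python3 -m handwheel '[[-1,0.5,6,0.2,0],[-1,0.5,14,0.2,0],[-1,0.5,20,0.2,0],[-1,0.5,24,0.2,0],[-1,0.5,26,0.2,0],[-1,0.5,27,0.2,0],[-1,0.5,28,0.2,0],[-1,0.5,28.5,0.2,0]]'
python3 -m handwheel '[[-1,0,0.4,0,0],[-1,0,0.8,0,0],[-1,0,1.2,0,0],[-1,0,1.6,0,0],[-1,0,2,0,0],[-1,0,2,0,0],[-1,0,2,0,0],[-1,0,2,0,0]]'
```

```text
time: 47.2
tcp_pos: [455.8, -127.0, -12.4]
ee_rot: [-90.0, -0.0, -86.9]
force: [-0.5, -1.3, -0.1]
gripper_width: 0.671
time: 48.0
tcp_pos: [455.6, -126.9, -14.5]
ee_rot: [-90.0, 0.0, -86.9]
force: [-0.7, -0.1, -0.6]
gripper_width: 0.674
```

```bash
python3 -m handwheel '[[-1,0,0.4,0,0],[-1,0,0.8,0,0],[-1,0,1.2,0,0],[-1,0,1.6,0,0],[-1,0,2,0,0],[-1,0,2,0,0],[-1,0,2,0,0],[-1,0,2,0,0]]'
```

```text
time: 48.8
tcp_pos: [455.7, -126.9, -15.2]
ee_rot: [-90.0, 0.1, -86.9]
force: [-2.5, 1.2, 11.9]
gripper_width: 0.669
```

Contact at the predicted depth. Releasing, moving clear, then a final check.

```bash
python3 -m handwheel '[[1,0,-0.5,0,0],[1,0,-0.5,0,0],[1,0,-0.5,0,0],[1,0,-0.5,0,0],[1,0,-0.5,0,0],[1,0,-8,0,0],[1,0,-25,0,0],[1,0,-45,0,0]]'
python3 -m handwheel '[[1,0,-30,10,0],[1,0,-60,40,0],[1,0,-80,80,0],[1,0,-90,120,0],[1,0,-90,150,0],[1,0,-90,165,0],[1,0,-90,170,0],[1,0,-90,170,0]]'
python3 - <<'E'
from h import *
go(0,0,0)
D={29:(441.5,113.8),53:(445.9,34.1),45:(450,-45.8),61:(454.6,-126),37:(458.5,-206)}
for n in('wrist','top','scene'):
    s,p,d=shot(n); P=pts(n,s,d)
    if n!='wrist': cv2.imwrite(f'pics/{n}f.png',cv2.resize(p[190:300,190:450,::-1] if n=='top' else p[170:300,220:450,::-1],None,fx=3,fy=3))
    for k,c in D.items():
        m=(np.hypot(P[...,0]-c[0],P[...,1]-c[1])<k/2+6)&(abs(P[...,2]-32)<6); q=P[m]
        if len(q)>60:
            i=np.hypot(*(q[:,:2]-q[:,:2].mean(0)).T)<k/2-3; A=np.c_[q[i,:2]-q[i,:2].mean(0),np.ones(i.sum())]; co=np.linalg.lstsq(A,q[i,2],rcond=None)[0]
            print(n,k,disc(s,P,c,32,k/2+6,6),'tilt',np.hypot(*co[:2]).round(3))
E
```

```text
time: 49.6
tcp_pos: [454.8, -126.9, 28.9]
ee_rot: [-90.1, 0.0, -86.9]
force: [0.9, 0.8, 0.5]
gripper_width: 1.002
time: 50.4
tcp_pos: [625.1, -117.8, 118.3]
ee_rot: [-90.1, -0.0, -86.9]
force: [-0.5, -0.3, 0.8]
gripper_width: 0.999
t 50.4 tcp [ 625.1 -117.8  118.3] rot [-90.1  -0.  -86.9] w 0.999 F [-0.5 -0.3  0.8] -> dxyz [-151.6  118.8 -617.7] yaw 0.0
wrist 53 [447.7  26.9  52.8 450.1  19.3  31.8] tilt 0.069
wrist 45 [451.1 -46.   46.6 452.7 -45.2  32.1] tilt 0.004
wrist 61 [ 456.5 -126.9   62.   457.9 -125.1   32.2] tilt 0.005
wrist 37 [ 458.5 -205.5   38.2  460.  -203.9   32. ] tilt 0.05
top 29 [439.2 114.3  28.8 439.2 114.4  31.7] tilt 0.013
top 53 [444.7  35.5  53.  444.4  35.8  31.9] tilt 0.011
scene 29 [440.3 116.   29.8 439.1 116.5  32.1] tilt 0.09
scene 53 [446.9  36.6  55.6 444.1  38.1  32.3] tilt 0.035
scene 45 [449.7 -43.3  47.4 448.3 -41.2  32.1] tilt 0.047
scene 61 [ 454.5 -123.8   62.3  453.1 -122.    32.3] tilt 0.031
scene 37 [ 457.1 -201.6   38.5  455.9 -201.3   32. ] tilt 0.084
```

View pics/topf.png

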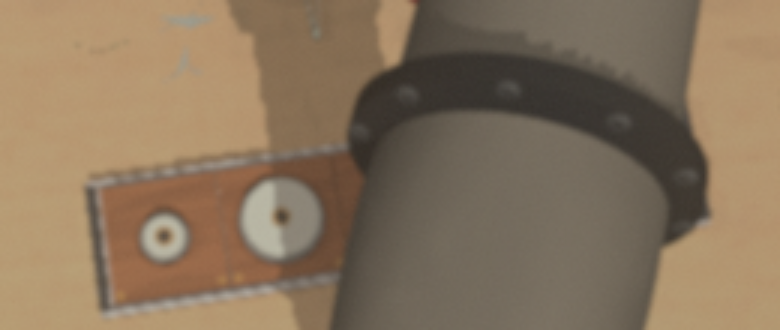

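The heights all agree (tops at 32.0 to 32.3). Some of the tilt fits include rim pixels, so I'll repeat them on inner pixels only.

```bash
python3 - <<'E'
from h import *
for n in('wrist','scene'):
    s,p,d=shot(n); P=pts(n,s,d)
    for k,c in {29:(441,114.5),53:(446.5,35),45:(450.7,-45),61:(455.6,-126),37:(458,-204.5)}.items():
        m=(np.hypot(P[...,0]-c[0],P[...,1]-c[1])<k/2-5)&(abs(P[...,2]-32)<12); q=P[m]
        if len(q)<40: continue
        A=np.c_[q[:,:2]-c,np.ones(len(q))]; w=np.ones(len(q),bool)
        for _ in range(4): co=np.linalg.lstsq(A[w],q[w,2],rcond=None)[0]; r=q[:,2]-A@co; w=abs(r)<2.5*max(r[w].std(),.2)
        print(n,k,w.sum(),len(q),'z',co[2].round(1),'tilt',np.hypot(*co[:2]).round(3))
go(0,0,0)
E
```

```text
wrist 53 857 876 z 32.1 tilt 0.014
wrist 45 1508 1537 z 32.4 tilt 0.005
wrist 61 2374 2417 z 32.5 tilt 0.001
wrist 37 519 526 z 32.6 tilt 0.002
scene 29 62 63 z 33.0 tilt 0.048
scene 53 280 288 z 32.8 tilt 0.002
scene 45 170 175 z 32.8 tilt 0.019
scene 61 335 337 z 32.9 tilt 0.006
scene 37 86 87 z 32.8 tilt 0.027
t 50.65 tcp [ 624.4 -118.   118.8] rot [-90.    0.  -86.9] w 1.005 F [ 0.7  1.1 -0.4] -> dxyz [-151.   119.  -617.3] yaw -0.0
```

View pics/scenef.png

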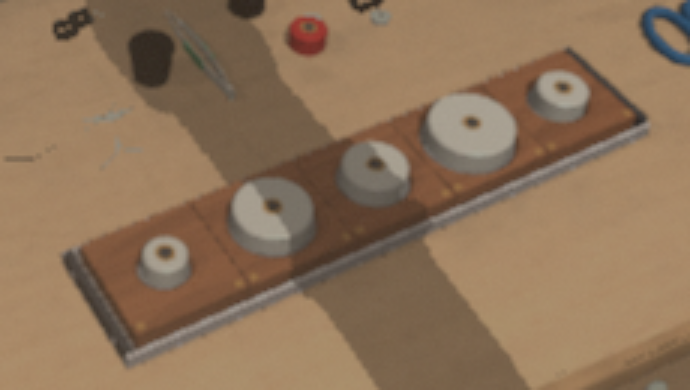

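All five dies are seated flat in their own nests and released. Handing in.

```bash
python3 -c "
from rig import workorder
print(workorder.job_done())"
```

```text
the job is handed in; nothing more can be done
None
```

All five dies are in the nests of their own size, let go, and the job was handed in at about 51 s of the 96 s allowed. I placed them in the order 37, 29, 45, 53, 61. Each was lowered until light contact (5–13 N), then released.

**Final checks**
- **Height:** the die tops are level with each other, at 31.7–33.0 mm across the cameras. The recess floor is at about 14.5 mm, so a seated 18 mm die should come to about 32.4 mm.
- **Position:** the wrist camera put each die within about 2 mm of the nest centre I had measured. The exception is the 53 mm die, which was only partly in its last view and read 7 mm off. It had read correctly (34.0 against 34.1 mm) just after release. The scene camera disagreed by 2–4 mm, which I put down to its calibration and oblique view.
- **Tilt:** the first plane fits gave up to 0.09 rad because they included edge pixels. Repeated on inner pixels only, the wrist camera gave 0.014 rad or less for the four dies it could see. The 29 mm die was out of its view. It read 0.013 rad from the top camera and a noisy 0.048 rad from the scene camera (62 pixels).

**Faults met on the way**
- **First grasp:** it closed on nothing, because the real fingertips sit about 37 mm short of the stated TCP. I corrected for this from the depth images.
- **Rack height:** the rack holds the nests about 3 mm above the bench, and I allowed for that too.

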